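# Clip a print plate onto a printer bed

## Task

Mount the larger of the two print plates on the printer bed: tilt it, hook its plain edge (the one farther from the grip) under the fixed lip on the robot's side of the bed until it meets the stop, then swing the grip end down until it snaps in under the spring catch and the plate lies flat on the bed. Work gently, feeling for the stop rather than ramming it, leave everything else on the bench where it is, and let go at the end.

Things in the scene. Friction and masses are not known exactly. Their poses are not given: they have to be found in the camera images.
- plate: LARGER of two dark steel print plates: 140 (x) x 120 (y) x 5 thick (all sizes in mm), about 0.34 kg (varies), lying flat. Origin: centre of underside, z up. Black upright grip rib, 12 thick (x) x 60 long (y), centred at x=+30, y=0, from the top face up to 39 above the underside. Edge at x=-70 (far from the rib) is the hook edge; edge at x=+70 is the catch edge. Press it on the bed with under 30 N.
- bed_unit: Printer bed unit, 300 (x) x 170 (y), fixed. Origin: centre of underside; +x points roughly away from the robot (yaw varies). Its aluminium bed carriage (level deck 168 x 140, top at z=40) is locked at an unreported offset c, anywhere -20 to +20 mm along x: find it by feel or sight. Lip, stop, guides and catch ride with it. A seated plate: origin at x=c to c+1, y=0, z=40, x along unit x.
- lip (a point): Point of the bed unit at deck height (z=40), y=0, where the stop face would be at c=0 (unit x=-70.5); the true stop face is c (-20 to +20) along x from there. Steel stop wall 132 wide (y); over it a fixed lip reaches 10 towards +x, its underside 9.5 and its top 13.5 above the deck. A plate tilted up to about 0.3 rad, hook edge low, slides under it right to the stop.
- seat (a point): Point of the bed unit at deck height (z=40) at unit x=0, y=0: middle of the pocket at c=0. Low side guides, 5 high above the deck, have inner faces at y=-62.5 and +62.5, from x=-30+c to 50+c. Keep the plate tilted over about 0.15 rad while hooking, to clear the catch at the +x end.
- catch (a joint): Grey plastic spring catch in the middle of the carriage's +x end, 30 wide (y). Reads outward (+x) travel in m: 0 shut, at most 0.008. Nose tip at unit x=66.5+c, 6.5 above the deck; above it a steep ramp, top 18 above the deck. A plate pressed down pushes it about 3.5 mm out, then it snaps back over the plate. Spring 1.4 N shut, 3 N open; takes 5 to 15 N down on the rib.
- small_plate: Bystander, leave alone. The smaller print plate, 90 x 80 x 5, similar grip rib (12 x 40, to 39 high) at x=+18; not wanted. Origin: centre of underside.
- spool: Bystander, leave alone. Grey-wound black filament spool lying flat, 150 diameter, 40 high. Origin: centre of underside.
- glue: Bystander, leave alone. Small bottle, 36 diameter, 100 high. Origin: centre of underside.
- tube: Bystander, leave alone. White printed tube standing upright, 36 diameter, 40 high. Origin: centre of underside.
- tube_small: Bystander, leave alone. White printed tube standing upright, 26 diameter, 25 high. Origin: centre of underside.
- screwdriver: Bystander, leave alone. Screwdriver lying flat, about 170 long, along its x.
- scraper: Bystander, leave alone. Spatula-like scraper lying flat, about 190 long, along its x.
Not all that is in view belongs to the job. What is shaped like the plate but blue or yellow is not meant.

How it is judged:
By the outcome, as a careful person would: the job done as asked, in the order asked, and still so for the second after the job is handed in, with the robot touching nothing.
It also fails if it takes over 51 s, if anything falls off the work surface, if the arm or the gripper's body presses on something with over 40 N, if the wrist force passes 120 N, or if a joint passes its speed limit or range.

## Robot

A 6-joint arm with a two-finger parallel gripper is mounted at the origin on the work surface. World frame = base frame: x ahead of the robot, y to its left, z up, the work surface at z = 0. Lengths are in mm, angles in degrees, forces in N, time in s.
With the tool pointing down it reaches from about 325 to 925 mm from the base axis. Payload 3.1 kg.
Tool frame: the origin (TCP) lies at the very end of the fingers, on their centre line; the grasp point (between the pads) lies grasp_offset behind it (grasp_offset is the distance from the TCP to the grasp point, in mm); z points along the fingers, x is the direction in which the jaws open and shut, and the axes are right-handed (so a half turn about z gives the same grasp; the last joint's range is limited). The gripper opens to 85 mm and grips with 20 to 120 N. Pads are 22 mm wide; open, the fingers measure 114 mm over their backs; the gripper's body (76 mm by 85 mm) begins 54 mm behind the grasp point. The pads swing forward as they close: fully open they stand 13 mm farther back than shut.
Start: joints at [61.639, 12.427, 92.441, -0, 75.132, -6.429], TCP at [233.432, 579.783, 231.3] pointing down, gripper open.
Joint ranges: [-157.48, 157.48], [-44.54, 120.13], [17.64, 146.25], [-64.5, 244.5], [7.68, 150.69], [-147.95, 147.95]. Speed limits (degrees/s): [159.86, 159.86, 180, 180, 180, 180].

## Interface

Orientations are given as [roll, pitch, yaw] about the fixed x, y, z axes, in that order (R = Rz(yaw) Ry(pitch) Rx(roll)).
In Python, from station import * gives the robot as it stands. Calls block until the motion is done:
- goto(position, orientation): joint-space move of the TCP to a pose.
- move_l(position, attitude=None, speed=150): straight line of the TCP; attitude=None keeps the orientation; speed is the mean speed in mm/s.
- move_j(angles): joint-space move.
- grip(opening, squeeze=None): finger opening in mm; squeeze is the grip in N (None keeps the last); returns when the fingers have stopped.
- wait(seconds).
- solve_ik(position, orientation): joint angles nearest the present ones, or None.
- get_obs(): the state.
- get_image(name): name is "side" or "top" or "wrist"; returns the picture (480x640x3 uint8, red, green, blue); there is no depth.
- get_calibration(name): a dict with "fx", "fy", "cx", "cy" (pixels), "D" ([k1, k2, p1, p2, k3] as OpenCV has them; the pictures are not rectified), "R" (3x3) and "t" (3): a world point X has camera coordinates R X + t; the wrist camera has in their place "mount" (4x4, takes a point from camera to tool coordinates, whose origin is the TCP and whose axes are the tool frame's). Camera axes: x right, y down, z forward; pixel columns grow to the right and rows downward; lengths in mm; the calibration is good to about 2 mm. A picture is of the moment at which its call begins: read the wrist's pose just before it. get_calibration takes no time and is no camera call.
A pose or a line that the arm cannot do raises Unreachable and nothing moves.
- sign_off(): hands the job in, once; it reports no verdict.
Trained networks look in the newest picture that a camera, given by its name, has taken for a name from the list of things; names that differ only in an ending like _2 or _b are one class to them, and where a whole thing is asked for, a point or a joint stands for the part that bears it (a point fixed in the world has none). Each returns a list of dicts, best first, with "score" (0 to 1); they miss things now and then, are a little off and sometimes report something else, mostly with a low value. They report only what shows in the picture. A call takes as long as a camera call. They do not tell look-alikes from the thing itself.
- spot_in(name, camera): "extent" ([centre column, centre row, width, height] in pixels, round what is visible of it).
- regions_of(name, camera): "region" (480x640 bool, what is visible of it) and "extent" ([centre column, centre row, width, height] in pixels, round what is visible of it).
The state is a dict: "t": time; "joint_pos": joint angles; "qvel": joint speeds; "effort": joint torques, N m; "tcp_pos": TCP position; "ee_rot": TCP orientation; "wrist_force": force on the tool from outside, world axes, zero at the start; "moment": the same for the moment, N m; "grip_width": finger opening in mm.
Only numpy, scipy, OpenCV 4.12 (cv2) and the standard library are available. Lean on these libraries where they do the work, as an engineer would, in place of code of your own. Each camera call takes 0.05 s, during which the arm holds its last target.

## Working session

There is one attempt and no reset: what is moved stays moved. The work goes in short steps, each a Python script; the robot and the scene stay as the last script left them, time stands still between calls to the robot, and variables do not carry over. Pictures are saved under pics/ and viewed, and the job is handed in when it is done.

```bash
ls; mkdir -p pics; python3 - <<'E'
from station import *
import cv2
print(get_obs())
for n in ("side","top","wrist"):
    im=get_image(n); cv2.imwrite(f"pics/{n}0.png",im[:,:,::-1]); print(n,get_calibration(n))
E
```

```text
pics
{'t': 0.0, 'joint_pos': array([ 6.16397239e+01,  1.24774124e+01,  9.25304561e+01, -2.45964840e-03,
        7.51316813e+01, -6.42929994e+00]), 'qvel': array([ 0.04038699, -0.04732505, -0.10890799, -0.11567527,  0.00646715,
        0.09451898]), 'effort': array([ 2.03480806e-03, -3.96844339e+01, -3.03854764e+01, -6.86389399e-05,
        9.70933470e-03,  3.33027067e-06]), 'tcp_pos': array([233.03195528, 579.03610879, 229.94316214]), 'ee_rot': array([-1.79986734e+02,  1.38938164e-01,  6.80696740e+01]), 'wrist_force': array([-0.79660727, -0.23657285, -0.4273251 ]), 'moment': array([-0.04153801, -0.01028689, -0.03672741]), 'grip_width': 85.14285544017729}
side {'fx': 544.7606693200506, 'fy': 544.7606693200506, 'cx': 308.56161351695056, 'cy': 228.56345787420554, 'D': array([-0.01746375,  0.        ,  0.        ,  0.        ,  0.        ]), 'R': array([[-0.99814818, -0.06049124, -0.00640524],
       [-0.04011824,  0.73379087, -0.67818986],
       [ 0.04572465, -0.67667701, -0.73485882]]), 't': array([ 555.73986043,   68.7634984 , 1267.51726751])}
top {'fx': 444.58956807844083, 'fy': 444
[... 189 characters left out ...]
00265232],
       [-0.98289371, -0.01378496, -0.18365708],
       [ 0.18360051,  0.00527345, -0.9829868 ]]), 't': array([  5.43396815, 581.26365999, 968.21396041])}
wrist {'fx': 383.8328478716803, 'fy': 383.8328478716803, 'cx': 311.434302949461, 'cy': 238.8360834276804, 'D': array([-0.02262718,  0.        ,  0.        ,  0.        ,  0.        ]), 'mount': array([[ 9.99999872e-01,  4.99175166e-04,  7.83877734e-05,
        -1.03200637e+00],
       [-5.01367288e-04,  9.60920300e-01,  2.76824719e-01,
        -6.95395564e+01],
       [ 6.28596221e-05, -2.76824723e-01,  9.60920428e-01,
        -1.43213555e+02],
       [ 0.00000000e+00,  0.00000000e+00,  0.00000000e+00,
         1.00000000e+00]])}
```

View pics/top0.png

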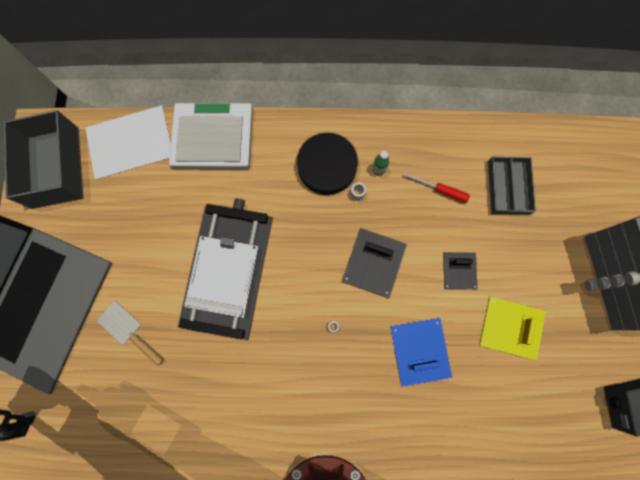

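View pics/side0.png

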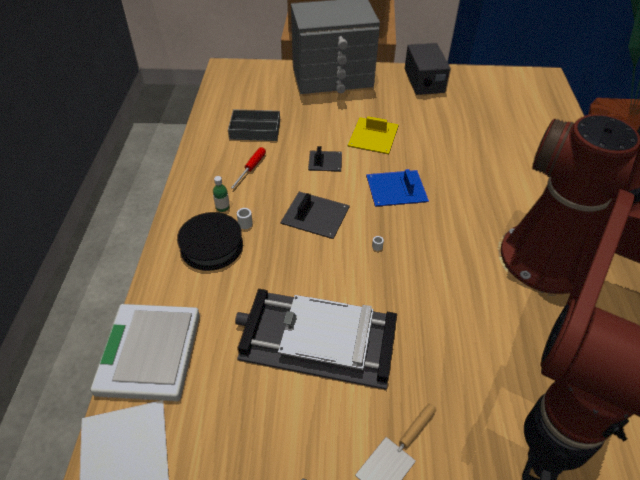

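View pics/wrist0.png

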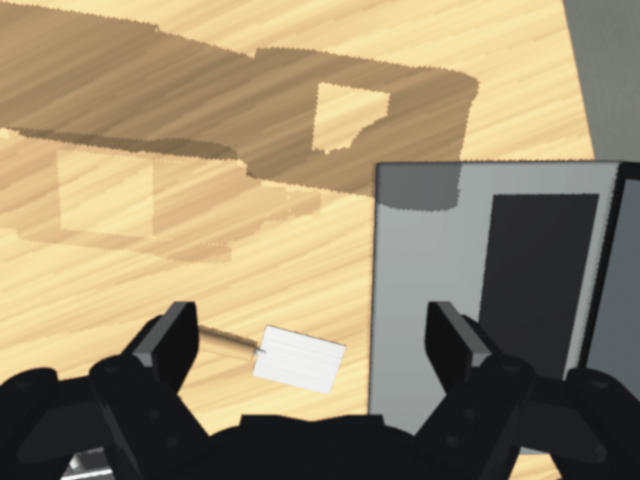

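```bash
python3 -c "
import station
print([x for x in dir(station) if x[0]!='_'])
print(getattr(station,'grasp_offset',None))"
```

```text
['Unreachable', 'get_calibration', 'get_image', 'get_obs', 'goto', 'grasp_offset', 'grip', 'move_j', 'move_l', 'regions_of', 'sign_off', 'solve_ik', 'spot_in', 'wait']
18.700000000000003
```

Candidates in the top picture: the dark plate at (375,262), a smaller dark one at (460,270), a blue one at (421,351) and a yellow one at (513,328). The dark one at (375,262) is the larger of the two dark plates, so it is the one meant. I'll confirm that in a crop.

```bash
cat > h.py <<'E'
import numpy as np, cv2
from station import *
from scipy.spatial.transform import Rotation as Ro
def K(c): return np.array([[c['fx'],0,c['cx']],[0,c['fy'],c['cy']],[0,0,1]])
def cam(name,obs=None):
    c=get_calibration(name)
    if name=='wrist':
        T=np.eye(4);T[:3,:3]=Ro.from_euler('xyz',obs['ee_rot'],degrees=True).as_matrix();T[:3,3]=obs['tcp_pos']
        W=np.linalg.inv(T@c['mount']); return K(c),c['D'],W[:3,:3],W[:3,3]
    return K(c),c['D'],np.array(c['R']),np.array(c['t'])
def ray(cm,px):
    k,D,R,t=cm; u=cv2.undistortPoints(np.array(px,float).reshape(-1,1,2),k,D)[:,0]
    d=np.c_[u,np.ones(len(u))]@R; return -R.T@t,d
def at_z(cm,px,z):
    o,d=ray(cm,px); s=(np.asarray(z)-o[2])/d[:,2]; return o+d*s[:,None]
def proj(cm,X):
    k,D,R,t=cm; return cv2.projectPoints(np.array(X,float).reshape(-1,1,3),cv2.Rodrigues(R)[0],t,k,D)[0][:,0]
def tri(cms,pxs):
    A=np.zeros((3,3));b=np.zeros(3)
    for cm,p in zip(cms,pxs):
        o,d=ray(cm,[p]);d=d[0]/np.linalg.norm(d[0]);P=np.eye(3)-np.outer(d,d);A+=P;b+=P@o
    X=np.linalg.solve(A,b); 
    return X,[np.linalg.norm(proj(cm,X)[0]-p) for cm,p in zip(cms,pxs)]
E
python3 - <<'E'
import cv2
t=cv2.imread('pics/top0.png'); s=cv2.imread('pics/side0.png')
cv2.imwrite('pics/c1.png',cv2.resize(t[220:310,335:485],None,fx=5,fy=5,interpolation=cv2.INTER_CUBIC))
cv2.imwrite('pics/c2.png',cv2.resize(t[190:345,170:280],None,fx=3.8,fy=3.8,interpolation=cv2.INTER_CUBIC))
E
python3 - <<'E'
from h import *
ct=cam('top');cs=cam('side')
print(at_z(ct,[(362,230),(406,240),(390,296),(344,283),(228,243),(225,270),(207,210),(271,214),(246,337),(180,325)],[5,5,5,5,50,45,40,40,30,30]).round(1))
E
```

```text
[[ 622.6  -79.9    5. ]
 [ 599.4 -186.4    5. ]
 [ 464.1 -146.     5. ]
 [ 493.5  -37.1    5. ]
 [ 577.8  234.    50. ]
 [ 515.4  238.7   45. ]
 [ 658.7  290.9   40. ]
 [ 650.7  137.8   40. ]
 [ 364.5  186.2   30. ]
 [ 388.2  340.1   30. ]]
```

View pics/c1.png

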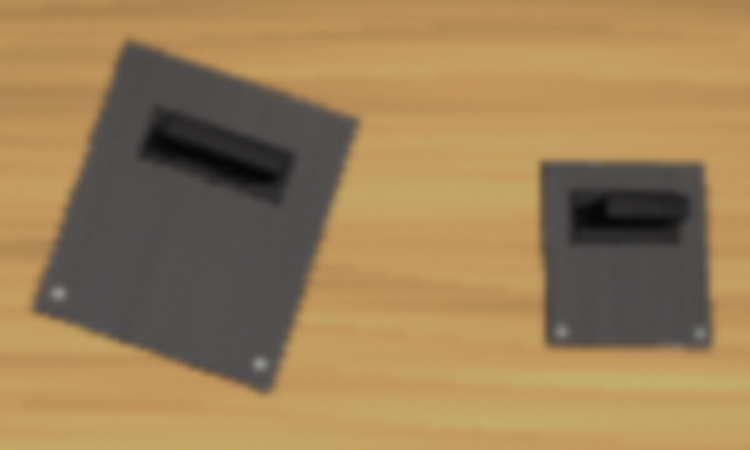

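View pics/c2.png

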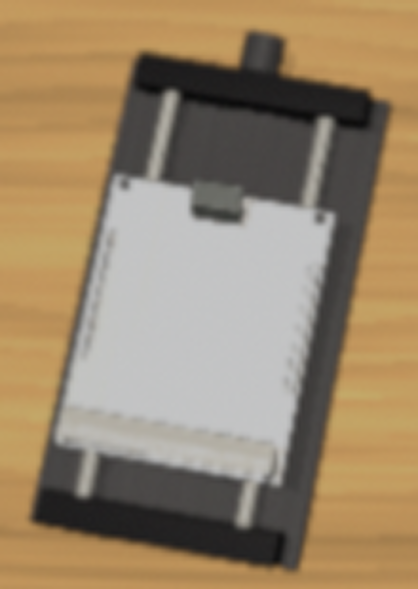

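```bash
cat > shot.py <<'E'
from h import *
import pickle,sys
def shot(tag):
    wait(0.15); o=get_obs(); im=get_image('wrist'); cv2.imwrite(f'pics/{tag}.png',im[:,:,::-1]); pickle.dump(o,open(f'pics/{tag}.pkl','wb')); return o
def T2(c,psi,dy,dx=0):
    a=np.radians(psi); return np.array([c[0]+dx*np.cos(a)+dy*np.sin(a), c[1]+dx*np.sin(a)-dy*np.cos(a)])
E
python3 - <<'E'
from shot import *
for i,(c,psi,z,dy) in enumerate([((516,239),-10,250,30),((516,239),-10,250,-50),((545,-112),-17.5,170,30),((545,-112),-17.5,170,-40)]):
    p=T2(c,psi,dy)
    goto([*p,z],[180,0,psi]); o=shot(f'w{i}'); print(o['t'],o['tcp_pos'].round(1),o['ee_rot'].round(2),o['joint_pos'].round(0))
E
```

```text
1.9917 [510.4 210.4 249.9] [-1.7999e+02  1.0000e-02 -9.9000e+00] [ 15.   3. 101.   0.  76.  25.]
2.6083 [524.4 287.6 249.7] [ 1.7996e+02  2.0000e-02 -1.0020e+01] [22.  8. 95. -0. 77. 32.]
4.4167 [ 536.5 -139.6  170.3] [-1.7999e+02 -3.0000e-02 -1.7400e+01] [-22.   7. 105.   0.  67.  -4.]
5.0 [556.9 -74.3 170. ] [179.97   0.   -17.51] [-15.   8. 104.  -0.  68.   3.]
```

View pics/w0.png

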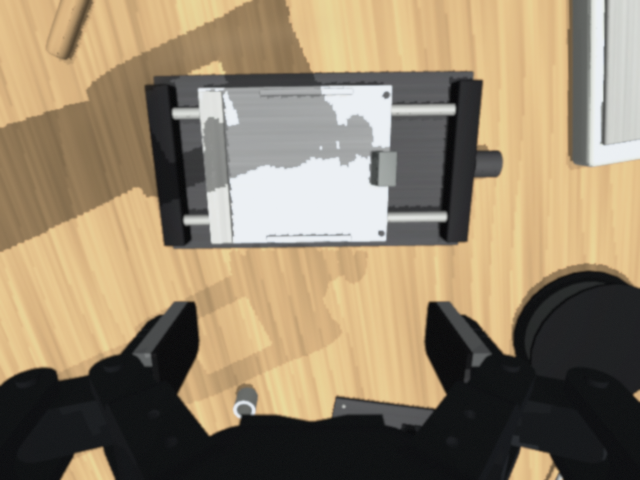

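View pics/w1.png

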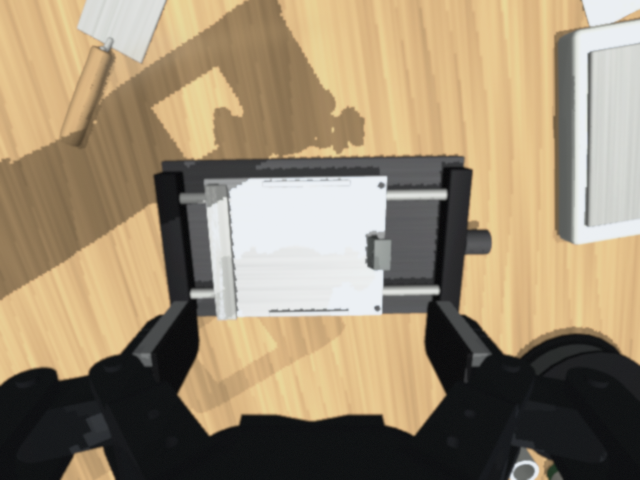

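View pics/w2.png

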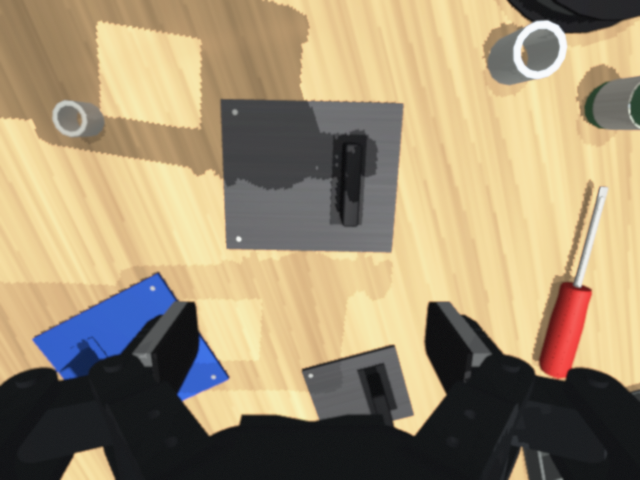

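View pics/w3.png

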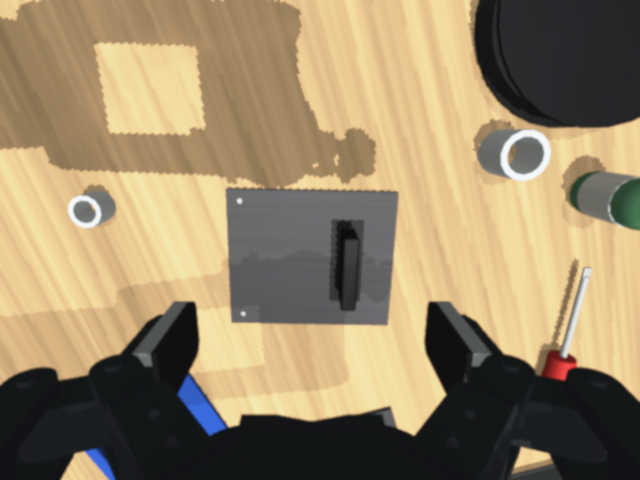

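```bash
python3 - <<'E'
import cv2,numpy as np
def crop(n,x0,y0,x1,y1,f,out,gain=1.0):
    im=cv2.imread(f'pics/{n}.png')[y0:y1,x0:x1]
    im=np.clip(im*gain,0,255).astype(np.uint8)
    im=cv2.resize(im,None,fx=f,fy=f,interpolation=cv2.INTER_CUBIC)
    for x in range((x0//20+1)*20,x1,20):
        cv2.line(im,(int((x-x0+.5)*f),0),(int((x-x0+.5)*f),6),(0,0,255),1); cv2.putText(im,str(x),(int((x-x0+.5)*f)-10,18),0,.35,(0,0,255),1)
    for y in range((y0//20+1)*20,y1,20):
        cv2.line(im,(0,int((y-y0+.5)*f)),(6,int((y-y0+.5)*f)),(0,0,255),1); cv2.putText(im,str(y),(8,int((y-y0+.5)*f)+4),0,.35,(0,0,255),1)
    cv2.imwrite(f'pics/{out}.png',im)
crop('w2',210,90,412,260,3.9,'k2',2.2)
crop('w3',215,180,410,335,4,'k3',2.2)
crop('w0',140,60,500,255,2.2,'k0')
crop('w1',150,145,480,325,2.4,'k1')
E
```

```text
(no output)
```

View pics/k2.png

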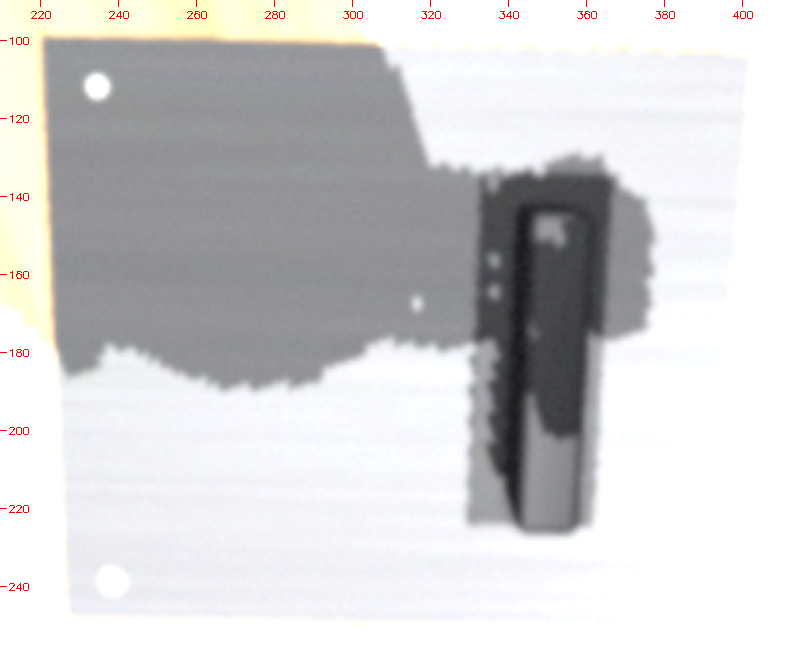

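View pics/k3.png

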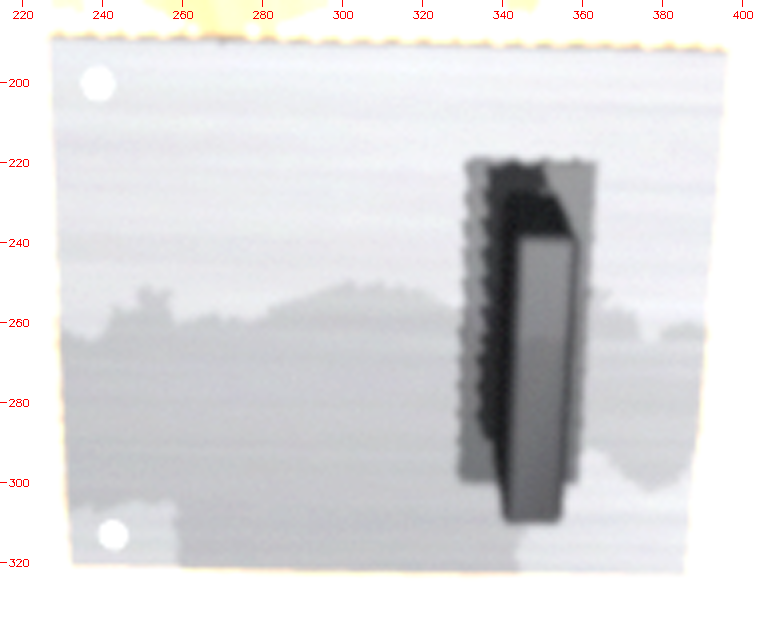

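View pics/k0.png

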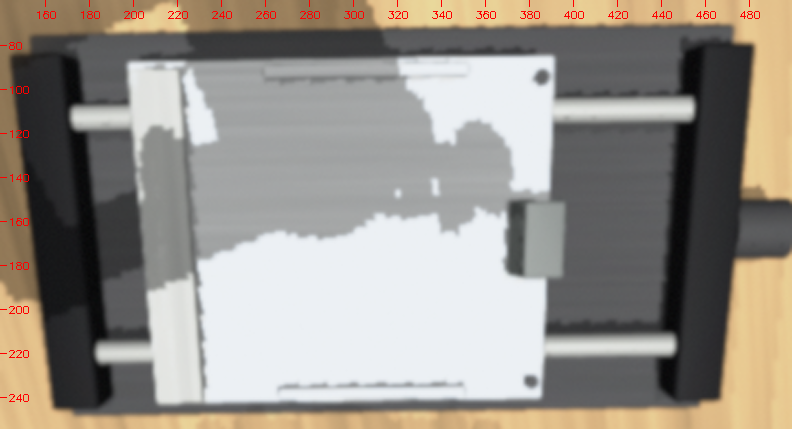

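View pics/k1.png

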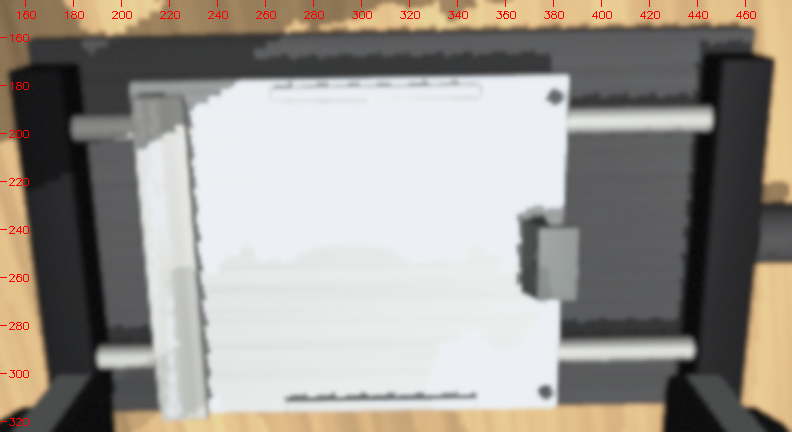

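```bash
python3 - <<'E'
from h import *
import pickle
from scipy.optimize import least_squares
C={i:cam('wrist',pickle.load(open(f'pics/w{i}.pkl','rb'))) for i in range(4)}
def quad(n,box,z):
    im=cv2.imread(f'pics/{n}.png'); hsv=cv2.cvtColor(im,cv2.COLOR_BGR2HSV); m=((hsv[...,1]<70)).astype(np.uint8)
    M=np.zeros_like(m); x0,y0,x1,y1=box; M[y0:y1,x0:x1]=m[y0:y1,x0:x1]
    M=cv2.morphologyEx(M,cv2.MORPH_CLOSE,np.ones((5,5)));M=cv2.morphologyEx(M,cv2.MORPH_OPEN,np.ones((9,9)))
    c=max(cv2.findContours(M,0,cv2.CHAIN_APPROX_NONE)[0],key=cv2.contourArea)
    h=cv2.convexHull(c); e=cv2.approxPolyDP(h,8,True)[:,0].astype(float); 
    # refine by line fits
    c=c[:,0].astype(float); L=[]
    for i in range(4):
        a,b=e[i],e[(i+1)%4]; d=(b-a)/np.linalg.norm(b-a); s=(c-a)@d; r=(c-a)@np.array([-d[1],d[0]])
        k=(abs(r)<3)&(s>8)&(s<np.linalg.norm(b-a)-8); L.append(cv2.fitLine(c[k].astype(np.float32),cv2.DIST_HUBER,0,.01,.01).ravel())
    q=[]
    for i in range(4):
        l,k=L[i-1],L[i]; A=np.c_[[l[0],l[1]],[-k[0],-k[1]]]; s=np.linalg.solve(A,[k[2]-l[2],k[3]-l[3]]); q.append([l[2]+s[0]*l[0],l[3]+s[0]*l[1]])
    return np.array(q)
Q={}
for n,box in (('w2',(205,85,420,265)),('w3',(212,175,412,340))):
    q=quad(n,box,5); cen=q.mean(0); order=[np.argmin(((q-cen)@np.array(s))) for s in ([1,1],[-1,1],[-1,-1],[1,-1])]
    Q[n]=q[order]; print(n,Q[n].round(1).tolist())   # TL TR BR BL in image
for i in range(4):
    X,e=tri([C[2],C[3]],[Q['w2'][i],Q['w3'][i]]); print('plate',X.round(1),np.round(e,2))
for n,c in (('w2',2),('w3',3)): 
    P=at_z(C[c],Q[n],5); d=(P[1]+P[2]-P[0]-P[3])[:2]; print(n,P.mean(0).round(1),'yaw',np.degrees(np.arctan2(d[1],d[0])).round(2),[np.linalg.norm(P[i]-P[i-1]).round(1) for i in range(4)])
r2=[(343.5,143),(359.5,143),(357.5,225.5),(343,225)];
print('rib')
for a,b in zip([(343.5,143),(360,143),(357.5,225.5),(343,225.5)],[(344,238.5),(357.5,238.5),(354.5,309.5),(340.5,309.5)]):
    X,e=tri([C[2],C[3]],[a,b]); print(X.round(1),np.round(e,2))
print('deck TR BR TL, holes, catch top front')
D=[((391.8,84.5),(386.2,175.8)),((385.9,240.4),(381.2,313.7)),((197.7,87.7),(203.7,178.7)),((385.8,94.5),(380.8,184.8)),((381,232.7),(376.8,307.8)),
 ((378.6,151.5),(374.0,239.2)),((396.4,151.5),(390.4,239.5)),((395.9,185.5),(390,269)),((378.6,185.2),(374.2,269))]
for a,b in D:
    X,e=tri([C[0],C[1]],[a,b]); print(X.round(1),np.round(e,2), at_z(C[0],[a],40).round(1)[0],at_z(C[1],[b],40).round(1)[0])
E
```

```text
w2 [[220.60000610351562, 98.9000015258789], [402.6000061035156, 103.30000305175781], [390.79998779296875, 251.60000610351562], [226.39999389648438, 248.0]]
w3 [[225.89999389648438, 188.39999389648438], [397.3999938964844, 191.89999389648438], [386.70001220703125, 324.3999938964844], [231.5, 321.3999938964844]]
plate [498.3 -32.2   3.5] [0.01 0.01]
plate [630.1 -76.8   3.6] [0. 0.]
plate [ 592.  -189.5    4.8] [0. 0.]
plate [ 460.7 -144.8    5.2] [0.03 0.03]
w2 [ 545.2 -110.9    5. ] yaw -18.71 [np.float64(118.6), np.float64(138.5), np.float64(118.8), np.float64(138.7)]
w3 [ 545.3 -110.7    5. ] yaw -18.7 [np.float64(119.0), np.float64(138.5), np.float64(119.1), np.float64(138.7)]
rib
[576.9 -89.9  41.4] [1.31 1.22]
[587.1 -93.1  41.4] [0.27 0.25]
[ 569.6 -150.1   37.2] [0.21 0.2 ]
[ 559.2 -146.9   37.1] [0.43 0.4 ]
deck TR BR TL, holes, catch top front
[597.2 302.8  40.9] [0.16 0.15] [597.5 302.8  40. ] [597.2 302.6  40. ]
[575.9 163.8  37.4] [0.16 0.15] [575.7 164.5  40. ] [575.5 165.2  40. ]
[432.  329.1  39.8] [0. 0.] [432.  329.1  40. ] [432.1 329.1  40. ]
[591.1 295.5  41.3] [0.04 0.04] [591.4 295.6  40. ] [591.3 295.3  40. ]
[571.7 173.5  42. ] [0.01 0.01] [572. 173.  40.] [571.9 172.5  40. ]
[576.4 250.   57. ] [0.03 0.03] [579.2 248.5  40. ] [578.4 244.6  40. ]
[591.  247.6  58.6] [0.2  0.19] [595.  245.8  40. ] [593.8 241.6  40. ]
[587.7 218.3  56.3] [0.25 0.23] [591.1 215.4  40. ] [589.9 211.7  40. ]
[572.8 221.3  57.1] [0.01 0.01] [575.4 218.4  40. ] [574.7 214.4  40. ]
```

```bash
cat > pp.py <<'E'
from shot import *
ZG=9.0
def tool(origin,yaw,th=0.0):
    """plate origin pose (underside centre), th rad tilt (+x end up) -> tcp pos, orientation"""
    R=Ro.from_euler('xyz',[0,-np.degrees(th),yaw],degrees=True)
    return np.asarray(origin)+R.apply([30,0,ZG]), [180,-np.degrees(th),yaw]
CC=np.array([503.9,247.0,0]); YB=-9.0
U=np.array([np.cos(np.radians(YB)),np.sin(np.radians(YB)),0]); V=np.array([-U[1],U[0],0])
def hook(xh,zh,th,y=0):
    """hook lower edge at carriage coords xh, height zh above deck"""
    R=Ro.from_euler('xyz',[0,-np.degrees(th),YB],degrees=True)
    e=CC+U*xh+V*y+np.array([0,0,40+zh]); o=e-R.apply([-70,0,0]); return tool(o,YB,th)
E
python3 - <<'E'
from pp import *
import pickle
C={i:cam('wrist',pickle.load(open(f'pics/w{i}.pkl','rb'))) for i in range(2)}
for c,px in ((0,[(222.7,91),(232.7,242.7)]),(1,[(226,185),(236.5,318)])):
    P=at_z(C[c],px,53.5)-CC; print('lip front', (P@U).round(1),(P@V).round(1))
p,o=tool([545.2,-110.8,0],-18.7); print(p,o)
grip(50); a=p.copy(); a[2]=70; goto(a,o); move_l(p,o,80)
ob=get_obs(); print(ob['t'],ob['tcp_pos'].round(1),ob['wrist_force'].round(2))
grip(0,70); ob=get_obs(); print(ob['t'],ob['grip_width'],ob['tcp_pos'].round(1),ob['wrist_force'].round(2))
q=p.copy();q[2]+=25; move_l(q,o,60); wait(.2); ob=get_obs(); print(ob['t'],ob['grip_width'],ob['wrist_force'].round(2),ob['moment'].round(3)); shot('p1')
im=get_image('side');cv2.imwrite('pics/s1.png',im[:,:,::-1])
E
```

```text
lip front [-59.5 -60.4] [ 65.5 -66.3]
lip front [-60.7 -60.7] [ 65.6 -64.8]
[ 573.61630833 -120.41838972    9.        ] [180, np.float64(-0.0), -18.7]
6.925 [ 574.  -120.6    9.2] [-0.35  0.25  0.68]
7.3583 11.009049728463161 [ 574.3 -120.6    9.8] [-0.6  -0.07  3.05]
8.125 10.98450019445126 [-0.42 -0.17 -2.6 ] [-0.006 -0.089 -0.027]
```

View pics/p1.png

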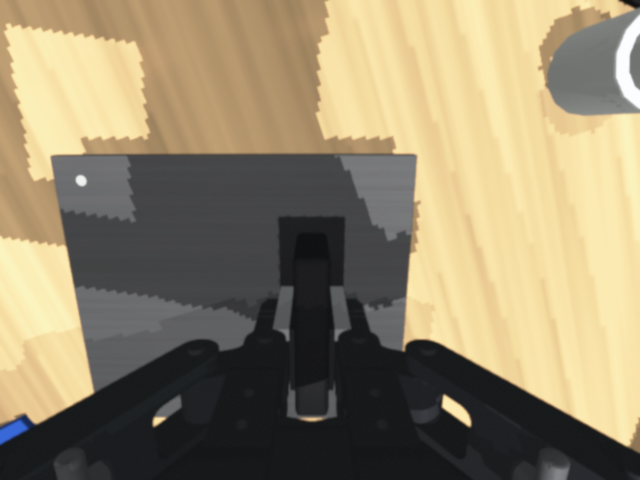

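```bash
python3 -c "
import cv2
i=cv2.imread('pics/s1.png')[130:300,220:420];cv2.imwrite('pics/s1c.png',cv2.resize(i,None,fx=3.5,fy=3.5,interpolation=2))"
```

```text
(no output)
```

View pics/s1c.png

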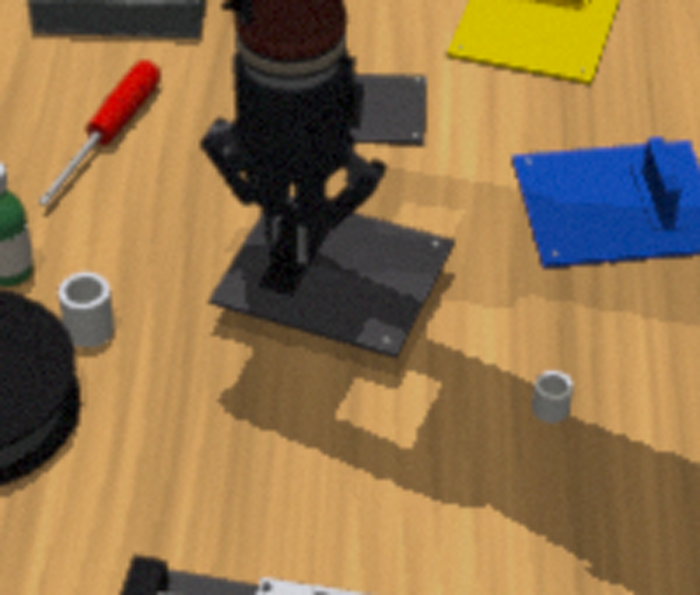

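```bash
python3 - <<'E'
from pp import *
import pickle
ob=pickle.load(open('pics/p1.pkl','rb')); cm=cam('wrist',ob)
R=Ro.from_euler('xyz',ob['ee_rot'],degrees=True)
def exp(ZGx): 
    pts=np.array([[-70,60,5],[70,60,5],[70,-60,5]])-[30,0,ZGx]
    return R.apply(pts*[1,-1,-1])+ob['tcp_pos']
print(ob['tcp_pos'],ob['ee_rot'],proj(cm,exp(9)).round(1))
print(get_obs()['t'])
p,o=tool([545.2,-110.8,0],-18.7); q=p.copy(); q[2]=110; move_l(q,o,200)
P,O=hook(-45,55,.22); print(P,O); goto(P,O); wait(.2)
ob=shot('h1'); print(ob['t'],ob['tcp_pos'].round(1),ob['ee_rot'].round(2),ob['wrist_force'].round(2),ob['moment'].round(3),ob['joint_pos'].round(0))
cm=cam('wrist',ob); R=Ro.from_euler('xyz',ob['ee_rot'],degrees=True); print(proj(cm,exp(9)).round(1))
im=get_image('side');cv2.imwrite('pics/s2.png',im[:,:,::-1])
E
python3 -c "
import cv2
i=cv2.imread('pics/s2.png')[200:400,220:420];cv2.imwrite('pics/s2c.png',cv2.resize(i,None,fx=3,fy=3,interpolation=2))"
```

```text
[ 573.36135416 -120.32011276   33.64165786] [ 1.79998898e+02  3.77892189e-02 -1.86992296e+01] [[ 46.4 154.4]
 [416.3 153.7]
 [396.3 418.3]]
8.375
[553.90239222 239.08039909 125.60603935] [180, np.float64(-12.60507149287811), -9.0]
10.6083 [554.3 238.4 125.7] [-180.    -12.61   -9.07] [ 0.07  0.46 -2.85] [0.021 0.204 0.018] [ 20.  10. 108.  -8.  51.  33.]
[[ 46.4 154.2]
 [416.5 153.6]
 [396.4 418.3]]
```

View pics/h1.png

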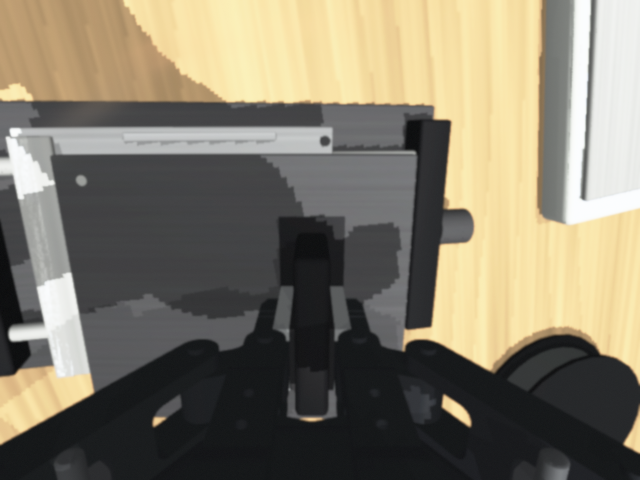

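View pics/s2c.png

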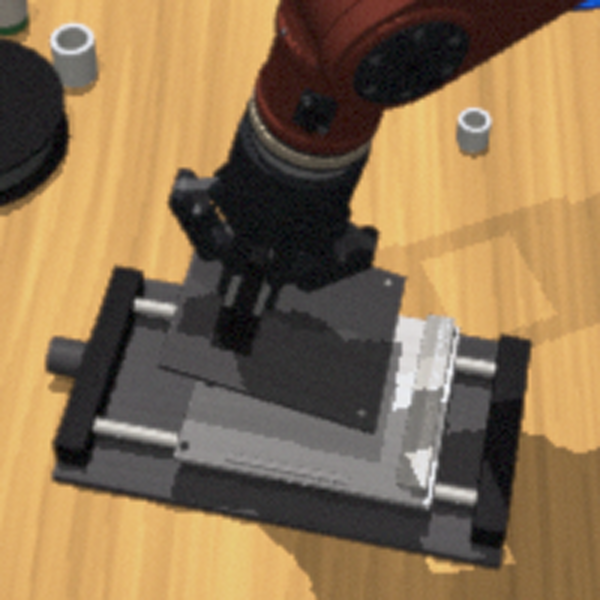

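```bash
python3 - <<'E'
from pp import *
P,O=hook(-49,8,.2); move_l(P,O,100); wait(.15)
b=get_obs(); f0=b['wrist_force'];m0=b['moment']; print(b['t'],b['tcp_pos'].round(1),f0.round(2),m0.round(3))
z=8
while z>-3:
    z-=.75; P,O=hook(-49,z,.2); move_l(P,O,30); b=get_obs(); df=b['wrist_force']-f0; dm=b['moment']-m0
    print(round(z,2),round(b['t'],2),(b['tcp_pos']-P).round(2),df.round(2),dm.round(3))
    if df[2]>2 or np.linalg.norm(df)>4: break
shot('h2'); im=get_image('side');cv2.imwrite('pics/s3.png',im[:,:,::-1])
E
```

```text
11.5 [551.4 239.9  77.6] [ 0.17  0.46 -2.46] [ 0.021  0.177 -0.014]
7.25 11.75 [0.25 0.12 0.45] [ 0.24 -0.72 -0.65] [-0.006 -0.012  0.024]
6.5 12.0 [-0.07 -0.04 -0.03] [-0.55  0.01  0.77] [ 0.016 -0.024  0.018]
5.75 12.25 [-0.09 -0.05 -0.14] [-1.24 -0.44  0.01] [-0.024 -0.073 -0.012]
5.0 12.5 [-0.07 -0.02 -0.11] [-0.43 -0.85  0.52] [ 0.003 -0.001  0.002]
4.25 12.75 [-0.06 -0.03 -0.07] [-0.02 -0.89 -0.41] [ 0.007 -0.034  0.007]
3.5 13.0 [-0.09 -0.03 -0.1 ] [ 0.11 -0.08 -0.1 ] [-0.02  -0.073  0.059]
2.75 13.25 [-0.07 -0.03 -0.08] [ 0.17 -0.56 -0.1 ] [ 0.04  -0.002 -0.035]
2.0 13.5 [-0.06 -0.03 -0.09] [-0.39  0.1   0.53] [-0.029 -0.075  0.005]
1.25 13.75 [-0.07 -0.04 -0.1 ] [ 0.41 -0.45 -0.69] [-0.022 -0.076 -0.005]
0.5 14.0 [0.19 0.05 0.17] [ 0.39 -1.18 -0.28] [ 0.068 -0.036  0.075]
-0.25 14.25 [0.39 0.06 0.6 ] [-0.91 -0.45  3.33] [-0.064  0.284  0.047]
```

```bash
python3 -c "
import cv2
i=cv2.imread('pics/s3.png')[250:400,240:410];cv2.imwrite('pics/s3c.png',cv2.resize(i,None,fx=4,fy=4,interpolation=2))"
```

```text
(no output)
```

View pics/h2.png

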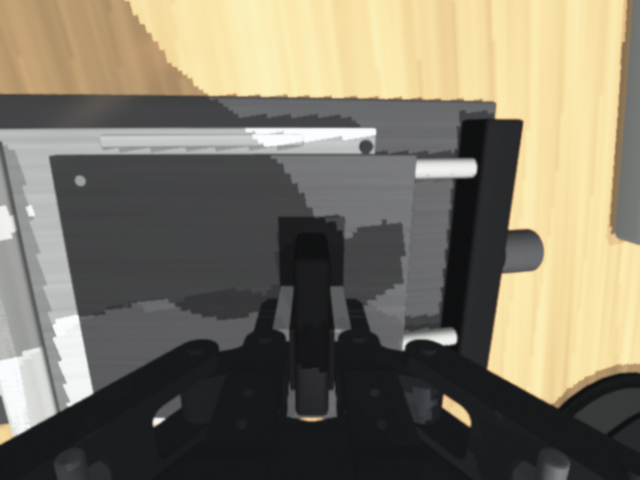

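View pics/s3c.png

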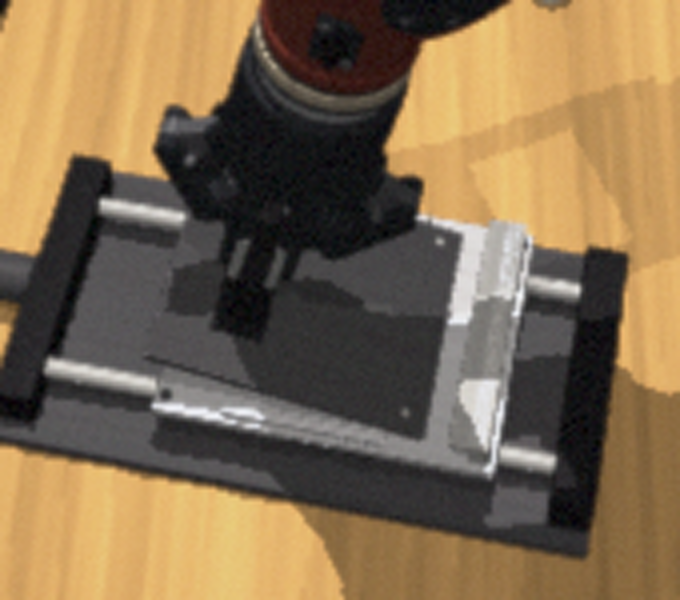

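```bash
python3 - <<'E'
from pp import *
import pickle
cm=cam('wrist',pickle.load(open('pics/h2.pkl','rb')))
for px,z in (((20,129),40),((370,129),40),((51,155.5),45),((416,155),45+28),((366,147),40)):
    P=at_z(cm,[px],z)[0]-CC; print(px,(P@U).round(1),(P@V).round(1))
P,O=hook(-49,1.5,.2); move_l(P,O,30); wait(.1)
b=get_obs(); f0=b['wrist_force'];m0=b['moment']; print(b['t'],f0.round(2),m0.round(3))
x=-49
while x>-75:
    x-=2.5 if x>-57 else 1.2 if x>-66 else .7
    P,O=hook(x,1.5,.2); move_l(P,O,40 if x>-57 else 25); b=get_obs(); df=b['wrist_force']-f0; dm=b['moment']-m0
    print(round(x,2),round(b['t'],2),((b['tcp_pos']-P)@U).round(2),(df@U).round(2),(df@V).round(2),df[2].round(2),dm.round(3))
    if np.linalg.norm(df)>4: break
E
```

```text
(20, 129) -59.5 69.5
(370, 129) 80.7 69.0
(51, 155.5) -48.2 59.6
(416, 155) 87.4 59.6
(366, 147) 79.2 61.2
14.85 [ 1.28 -0.76 -3.12] [ 0.021  0.112 -0.018]
-51.5 15.1 -0.54 -1.42 0.24 0.53 [0.038 0.022 0.002]
-54.0 15.35 -0.23 -0.94 1.07 0.1 [-0.032  0.01  -0.016]
-56.5 15.6 -0.2 -1.21 0.23 -0.38 [-0.03   0.008  0.043]
-59.0 15.85 -0.21 -0.92 0.72 0.47 [-0.019  0.008  0.042]
-60.2 16.1 -0.04 -1.86 0.41 0.54 [ 0.007 -0.015  0.016]
-61.4 16.35 -0.1 -1.76 0.49 0.5 [0.003 0.047 0.001]
-62.6 16.6 -0.13 -1.76 0.76 0.18 [-0.063 -0.026 -0.016]
-63.8 16.85 -0.09 -0.89 0.24 1.35 [-0.021  0.069  0.05 ]
-65.0 17.1 -0.13 -0.74 1.29 0.28 [-0.026  0.032  0.06 ]
-66.2 17.35 -0.12 -1.38 1.14 1.07 [0.011 0.032 0.049]
-66.9 17.6 -0.02 -1.39 0.82 1.16 [-0.029  0.015  0.032]
-67.6 17.85 -0.05 -1.5 1.07 0.77 [-0.066 -0.034  0.04 ]
-68.3 18.1 -0.04 0.03 0.84 0.41 [-0.019  0.094  0.068]
-69.0 18.35 -0.06 -1.14 0.32 0.71 [-0.015  0.036  0.053]
-69.7 18.6 -0.07 -0.42 0.92 0.39 [ 0.018 -0.017  0.082]
-70.4 18.85 -0.06 -0.64 0.64 1.1 [-0.039  0.018  0.038]
-71.1 19.1 0.35 -0.48 0.04 0.26 [-0.09  -0.179  0.017]
-71.8 19.35 0.88 0.77 -0.06 0.46 [-0.31  -0.565 -0.069]
-72.5 19.6 1.45 2.72 -0.39 0.1 [-0.438 -0.997 -0.093]
-73.2 19.85 2.06 4.74 -1.03 -0.64 [-0.549 -1.117 -0.107]
```

```bash
python3 - <<'E'
from pp import *
P,O=hook(-70.95,1.0,.19); move_l(P,O,25); wait(.1)
b=get_obs(); f0=np.array([.2,-.3,-3.0]); print(b['t'],(b['wrist_force']-f0).round(2),b['moment'].round(2))
th=.19
while th>.0:
    th=max(th-.016,0); zh=min(1.0,0.2+th*5); P,O=hook(-70.95,zh,th); move_l(P,O,40); b=get_obs(); df=b['wrist_force']-f0
    print(round(th,3),round(b['t'],2),((b['tcp_pos']-P)@U).round(2),(b['tcp_pos']-P)[2].round(2),-b['ee_rot'][1].round(2)/57.3,'F',(df@U).round(2),(df@V).round(2),df[2].round(2),b['moment'].round(2))
    if df[2]>18 or np.linalg.norm(df[:2])>10: break
shot('d1'); im=get_image('side');cv2.imwrite('pics/s4.png',im[:,:,::-1])
E
```

```text
20.2167 [ 1.4  -1.37  0.4 ] [-0.15 -0.34  0.  ]
0.174 20.47 0.09 -0.02 0.17347294938917976 F 1.67 -0.88 1.24 [-0.09 -0.18 -0.06]
0.158 20.72 -0.0 -0.14 0.1574171029668412 F 1.94 -0.8 1.29 [-0.03 -0.22 -0.02]
0.142 20.97 -0.03 -0.2 0.1411867364746946 F 1.8 -0.81 0.75 [-0.03 -0.22 -0.03]
0.126 21.22 -0.11 -0.18 0.12513089005235603 F 0.22 0.58 1.52 [-0.08 -0.19 -0.04]
0.11 21.47 -0.06 -0.12 0.10924956369982548 F 0.74 0.32 0.81 [-0.05 -0.07 -0.  ]
0.094 21.72 -0.1 -0.15 0.09319371727748692 F 0.23 0.86 1.93 [-0.01 -0.06 -0.  ]
0.078 21.97 -0.17 0.03 0.07696335078534032 F -0.39 0.28 3.8 [-0.03  0.09  0.02]
0.062 22.22 -0.13 0.09 0.06108202443280977 F -0.41 0.36 4.69 [-0.03  0.22  0.01]
0.046 22.47 -0.21 -0.24 0.044851657940663175 F -1.8 0.41 5.21 [0.19 0.46 0.01]
0.03 22.72 -0.19 -0.17 0.028795811518324606 F -0.56 1.54 5.9 [0.2  0.53 0.03]
0.014 22.97 -0.18 -0.36 0.012914485165794068 F -1.29 0.89 3.71 [ 0.29  0.63 -0.01]
0 23.22 -0.08 0.57 -0.0008726003490401397 F -3.69 -0.84 9.18 [ 0.05  0.53 -0.01]
```

```bash
python3 -c "
import cv2
i=cv2.imread('pics/s4.png')[270:400,230:410];cv2.imwrite('pics/s4c.png',cv2.resize(i,None,fx=4.2,fy=4.2,interpolation=2))"
```

```text
(no output)
```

View pics/s4c.png

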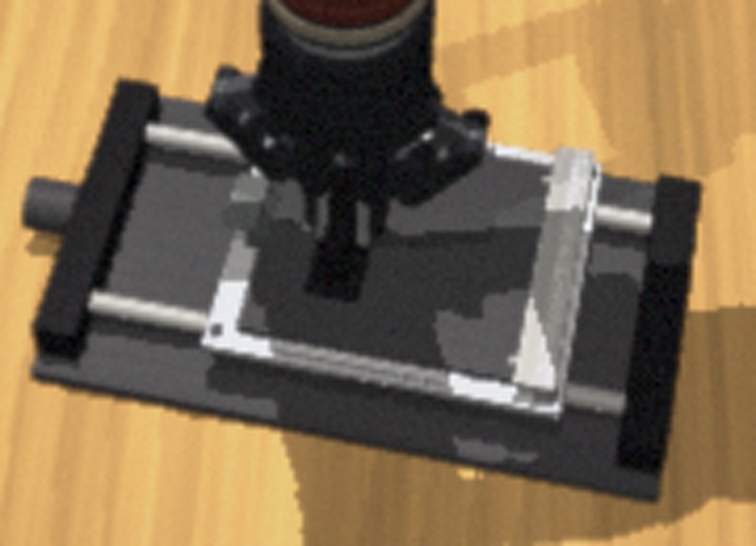

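View pics/d1.png

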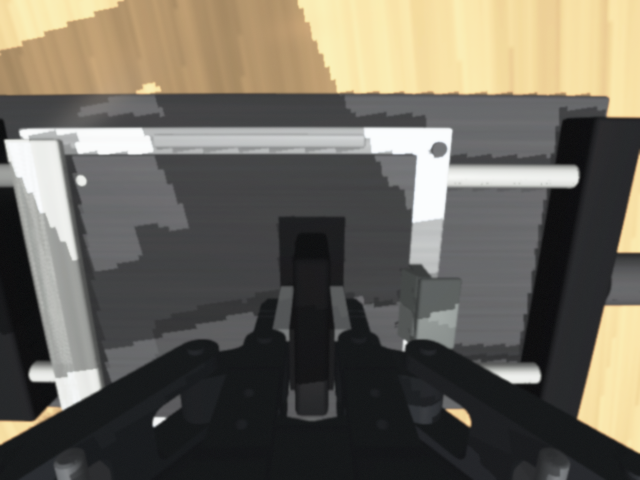

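```bash
python3 - <<'E'
from pp import *
f0=np.array([.2,-.3,-3.0])
for zh in (-.8,-1.6,-2.4):
    P,O=hook(-70.95,zh,0); move_l(P,O,25); b=get_obs(); df=b['wrist_force']-f0
    print(zh,round(b['t'],2),((b['tcp_pos']-P)).round(2),b['tcp_pos'][2].round(2),'F',df.round(2))
    if df[2]>18: break
for zh in (0,.6,1.2,1.8):
    P,O=hook(-70.95,zh,0); move_l(P,O,25); b=get_obs(); df=b['wrist_force']-f0
    print(zh,round(b['t'],2),((b['tcp_pos']-P)).round(2),b['tcp_pos'][2].round(2),'F',df.round(2))
    if df[2]<-5: break
P,O=hook(-70.95,.2,0); move_l(P,O,25); wait(.1); print(get_obs()['wrist_force'].round(2))
shot('d2')
E
```

```text
-0.8 23.72 [-0.05  0.06  1.57] 49.77 F [-5.59 -0.34 12.84]
-1.6 23.97 [-0.07  0.05  2.31] 49.71 F [-7.57 -0.53 17.94]
-2.4 24.22 [-0.05  0.05  3.12] 49.72 F [-9.57 -1.52 20.8 ]
0 24.47 [ 0.34 -0.09  0.77] 49.77 F [-2.44 -0.28 10.97]
0.6 24.72 [ 0.33 -0.07  0.16] 49.76 F [-1.73  0.37  8.64]
1.2 24.97 [ 0.3  -0.09 -0.39] 49.81 F [0.05 0.15 2.16]
1.8 25.22 [-0.58 -0.29 -0.82] 49.98 F [0.32 0.39 0.95]
[-4.01 -2.31  4.33]
```

```bash
python3 - <<'E'
from pp import *
P,O=hook(-70.95,1.0,0); move_l(P,O,25); wait(.1); print(get_obs()['wrist_force'].round(2))
grip(32); wait(.1); b=get_obs(); print(b['t'],b['grip_width'],b['wrist_force'].round(2))
P=P.copy(); P[2]+=60; move_l(P,O,120); P[2]+=70; c=T2(CC,YB,30); goto([c[0],c[1],180],O); ob=shot('e1'); print(ob['t'],ob['wrist_force'].round(2))
c=T2(CC,YB,-40); goto([c[0],c[1],180],O); ob=shot('e2');print(ob['t'])
for n in('side','top'): cv2.imwrite(f'pics/{n}9.png',get_image(n)[:,:,::-1])
i=cv2.imread('pics/side9.png')[270:400,230:410];cv2.imwrite('pics/s9c.png',cv2.resize(i,None,fx=4.2,fy=4.2,interpolation=2))
E
```

```text
[-0.52 -0.79 -0.5 ]
26.55 32.092711989725736 [-0.76  0.33 -1.01]
27.775 [ 0.64  0.05 -0.57]
28.3583
```

View pics/e1.png

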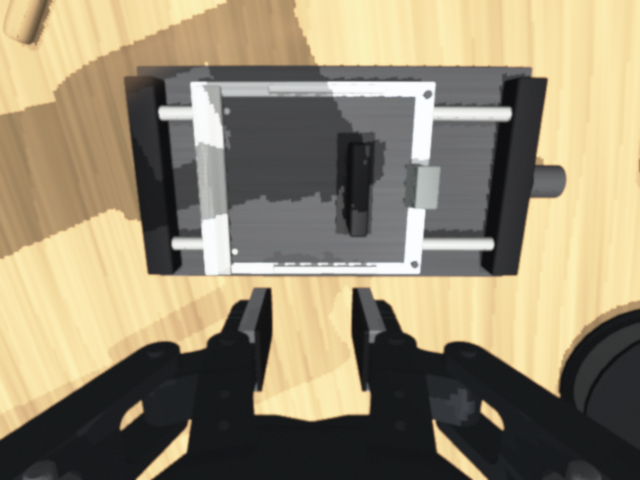

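View pics/e2.png

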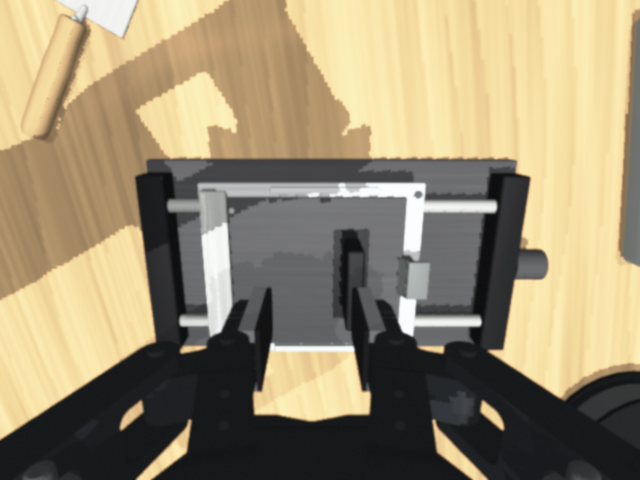

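View pics/top9.png

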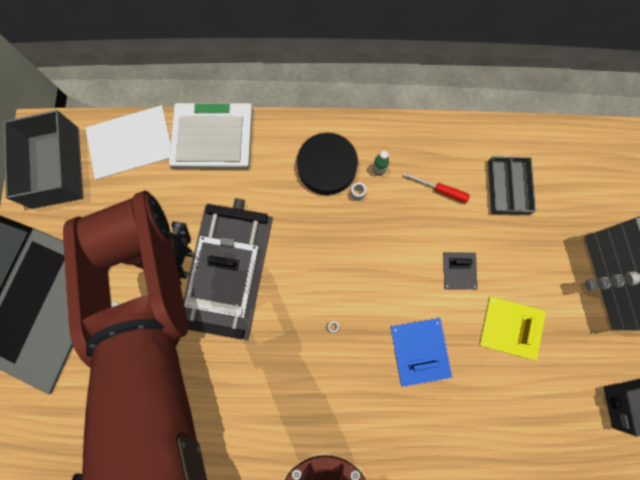

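```bash
python3 - <<'E'
import cv2
i=cv2.imread('pics/e1.png')[75:285,190:450];cv2.imwrite('pics/e1c.png',cv2.resize(i,None,fx=3,fy=3,interpolation=2))
i=cv2.imread('pics/w0.png')[75:255,190:410];cv2.imwrite('pics/w0c.png',cv2.resize(i,None,fx=3,fy=3,interpolation=2))
E
```

```text
(no output)
```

View pics/e1c.png

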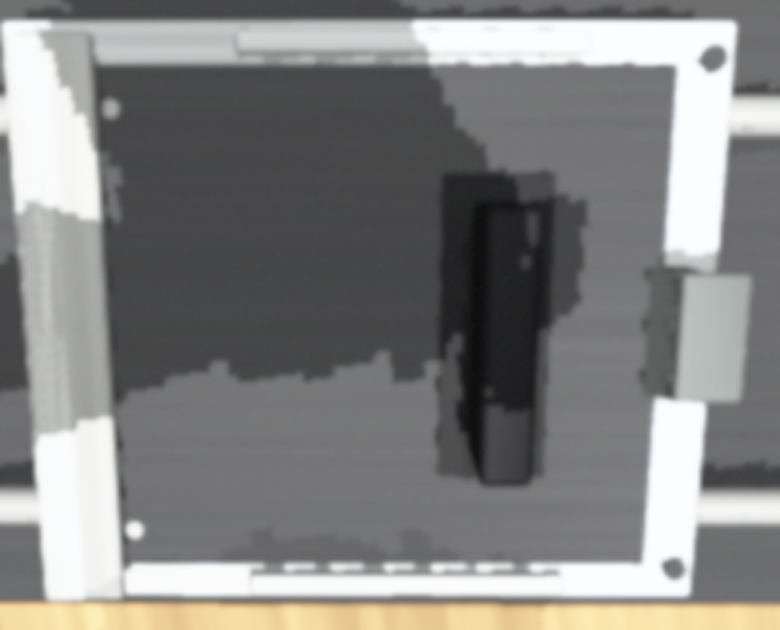

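```bash
python3 - <<'E'
from pp import *
import pickle
cm=cam('wrist',pickle.load(open('pics/e1.pkl','rb')))
f=lambda x,y:(190+x/3-.5,75+y/3-.5)
for n,px,z in (('edge T',f(676,67),45),('edge B',f(644,562),45),('nose T',f(646,268),46.5),('nose B',f(640,395),46.5),('catch top front',f(682,272),58),('ctf B',f(676,398),58),('catch rear',f(752,274),58),('deck TR',f(737,20),40),('deck BR',f(692,597),40),('dot T',f(111,108),45),('dot B',f(134,530),45),('ribtop a',f(477,204),79),('rib b',f(545,204),79),('rib c',f(530,486),79),('rib d',f(480,486),79)):
    P=at_z(cm,[px],z)[0]-CC; print(n,(P@U).round(1),(P@V).round(1))
E
```

```text
edge T 69.1 59.3
edge B 69.7 -59.2
nose T 64.9 14.5
nose B 65.4 -15.8
catch top front 70.3 14.7
ctf B 71.1 -14.2
catch rear 86.2 14.3
deck TR 83.6 69.9
deck BR 84.2 -70.7
dot T -59.2 50.4
dot B -59.5 -50.9
ribtop a 21.7 30.2
rib b 35.6 30.2
rib c 34.9 -29.6
rib d 24.0 -29.6
```

```bash
python3 -c "
from station import *
o=get_obs();print(o['t'],o['wrist_force'].round(2),o['tcp_pos'].round(0));print(sign_off())"
```

```text
28.5083 [-0.09 -0.47  0.32] [510. 286. 180.]
the job is handed in; nothing more can be done
None
```

The larger dark plate is mounted on the bed: hooked under the lip, snapped in under the catch, and released. I handed the job in at 28.5 s of the 51 s limit.

- **How it went:** I gripped the rib and tilted the plate about 0.2 rad. I felt for the deck first (about 3 N), then slid the hook edge under the lip until it met the stop (about 5 N). The swing down took 4–6 N, with a small drop in force where it snapped in. A final press peaked at about 21 N on the plate.
- **Last checks:**
    - The plate lay flat: pressing harder did not move it any lower.
    - In a gentle upward pull the plate rose only about 0.2 mm.
    - The pictures after release show the hook edge under the lip and the catch nose about 4 mm over the plate's edge, with the catch back where it was when shut.
    - Sideways the plate is centred between the guides to within about 0.3 mm.
    - The top picture shows the other things on the bench where they were, except the scraper, which the arm hid; it is partly in view in the wrist pictures.
- **Less certain:** the picture puts the plate's origin about 0 to 0.5 mm short of c along x, just at or below the stated c to c+1. That difference is within the measuring error, and the plate may simply be tight against the stop. The upward pull was also weak, so it is a soft check of the catch.

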